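# Book out the parcels and power the desk down

### The job

Book out the parcels on the desk: take the hand scanner from its stand, read the batch code on the tally box to open the batch, then the bar-code label on each parcel from the largest to the smallest, then the batch code once more to close it, holding the scanner steady on each code for about a second, and lay the scanner back in its stand as it was. Next turn the tally knob clockwise by exactly one click for each parcel and press the enter button beside it, and last switch the power strip off by dragging a finger along its toggles in one pass without lifting off. Leave the other things on the desk where they are.

Things in the scene. Friction and masses are not known exactly. Their poses are not given: they have to be found in the camera images.
- parcel_large: large taped brown carton, 120 x 90 x 60 mm high; origin at the centre of its underside, x along the 120 mm side, z up. May be absent
- parcel_large_label (a point): centre of the white bar-code label (36 x 28 mm) on top of the large carton, 60 mm above its underside
- parcel_medium: medium taped brown carton, 96 x 70 x 45 mm high; origin at the centre of its underside. May be absent
- parcel_medium_label (a point): centre of the label on top of the medium carton, 45 mm above its underside
- parcel_small: small taped brown carton, 72 x 52 x 30 mm high; origin at the centre of its underside. May be absent (two or three of the three parcels are there)
- parcel_small_label (a point): centre of the label on top of the small carton, 30 mm above its underside
- scanner: grey bar-code scanner, 128 mm long, handle 36 mm wide and 38 mm high (x from -65 to 35 mm), head 40 mm wide with a black window under its nose at +x; origin at the centre of its underside, x towards the nose, z up; 150 g, balanced within 5 mm of the origin. It always reads, without a trigger: pinch it from above across the handle
- scanner_window (a point): the scanner's window, 63 mm ahead of and 15 mm above the scanner's origin; its z axis is the reading beam, which leaves forward and down, 40 degrees ahead of straight down when the scanner is level (direction (0.643, 0, -0.766) in the scanner's frame). A label is read when it lies on the beam, within 15 mm sideways of it, 50 to 130 mm from the window
- stand: fixed black stand, 150 x 76 mm, for the scanner: a pad 30 mm above the desk between two low cheeks 50 mm apart, 110 mm long, that rise 8 mm above the pad; open at both ends. Origin at the centre of its underside, x along the trough. The scanner lies centred on the pad, its nose to the stand's +x
- tally: fixed grey box of the tally dial, 140 x 90 x 38 mm high, with twelve marks round the knob and an enter button; origin at its underside under the knob axis; the box reaches from -45 to 95 mm along its x axis, and the button is at x = 71, y = -22 mm
- batch_code (a point): centre of the white batch-code label (36 x 28 mm) on top of the tally box, 38 mm above the desk, beside the enter button; it is read like a parcel's label
- tally_knob (a joint): the black tally knob's angle (rad), about 0 at the start and growing clockwise seen from above; it has spring click stops every 30 degrees (0.524 rad) into which it snaps when let go (about 0.06 N m to pass from one to the next), free to turn either way
- tally_bar (a point): point on the knob's vertical axis, 73 mm above the desk, on the knob's bar grip, which is 60 mm long along this point's x axis, 16 mm wide, and rises from the disc (64 mm across) at 50 mm above the desk to its top at 81 mm; a white line on the bar's top marks its +x end
- enter (a joint): the enter button's travel (m): 0 out, 0.006 fully pressed (5 N); counts as pressed beyond 0.004; springs back
- enter_top (a point): centre of the top of the grey round enter button (28 mm across, in a black collar) on the tally box
- strip: fixed white power strip, 62 x 210 mm, its top panel 38 mm above the desk; origin at the centre of its underside, long side along y. Four black toggle levers, 27 mm long, in a row along y (pivots on the panel at y = 60, 20, -20, -60 mm). On = leaning 0.6 rad to +y. A fingertip drawn towards -y along the row, 15 to 20 mm above the panel, throws each in turn (about 1 N) and passes over it
- switch1 (a joint): toggle 1 (1 is the one at the strip's +y end): 0 = on, upright at 0.6, off beyond 1.0, stop at 1.8 rad; it stays where it is left
- switch2 (a joint): toggle 2 (1 is the one at the strip's +y end): 0 = on, upright at 0.6, off beyond 1.0, stop at 1.8 rad; it stays where it is left
- switch3 (a joint): toggle 3 (1 is the one at the strip's +y end): 0 = on, upright at 0.6, off beyond 1.0, stop at 1.8 rad; it stays where it is left
- switch4 (a joint): toggle 4 (1 is the one at the strip's +y end): 0 = on, upright at 0.6, off beyond 1.0, stop at 1.8 rad; it stays where it is left
- mouse: bystander: white computer mouse, 104 x 62 x 35 mm
- stapler: bystander: blue stapler, 34 x 125 x 45 mm
- usb_stick: bystander: red usb stick, 18 x 53 x 8 mm
- keys: bystander: bunch of keys, 110 x 121 x 8 mm

How it is judged (in metres and radians):
On the way, in this order (a step that is already met when the one before it is completed fails the run):
1. the batch code on the tally box read: the label kept within 15 mm of the beam axis and 50 to 130 mm from the window for 0.7 s (z of batch_code in the frame of scanner_window between 0.05 and 0.13 m and x of batch_code in the frame of scanner_window between -0.015 and 0.015 m and y of batch_code in the frame of scanner_window between -0.015 and 0.015 m), for 0.7 s.
2. the large parcel's label read: the label kept within 15 mm of the beam axis and 50 to 130 mm from the window for 0.7 s (z of parcel_large_label in the frame of scanner_window between 0.05 and 0.13 m and x of parcel_large_label in the frame of scanner_window between -0.015 and 0.015 m and y of parcel_large_label in the frame of scanner_window between -0.015 and 0.015 m), for 0.7 s.
3. the medium parcel's label read: the label kept within 15 mm of the beam axis and 50 to 130 mm from the window for 0.7 s (z of parcel_medium_label in the frame of scanner_window between 0.05 and 0.13 m and x of parcel_medium_label in the frame of scanner_window between -0.015 and 0.015 m and y of parcel_medium_label in the frame of scanner_window between -0.015 and 0.015 m), for 0.7 s.
4. the small parcel's label read: the label kept within 15 mm of the beam axis and 50 to 130 mm from the window for 0.7 s (z of parcel_small_label in the frame of scanner_window between 0.05 and 0.13 m and x of parcel_small_label in the frame of scanner_window between -0.015 and 0.015 m and y of parcel_small_label in the frame of scanner_window between -0.015 and 0.015 m), for 0.7 s.
5. the batch code, a second time, read: the label kept within 15 mm of the beam axis and 50 to 130 mm from the window for 0.7 s (all of step 1), for 0.7 s.
6. the scanner lies back in its stand, let go (x of scanner in the frame of stand between -0.02 and 0.02 m and y of scanner in the frame of stand between -0.01 and 0.01 m and z of scanner in the frame of stand between 0.024 and 0.036 m and x of scanner_window in the frame of stand above 0.03 m and angle between scanner's own z axis and vertical below 0.15 rad and linear speed of scanner below 0.02 m/s and contact force between the fingers and scanner below 0.1 N), for 0.2 s.
7. the tally knob stands on the click stop one click further for each parcel (two or three) (value of joint tally_knob between 0.847198 and 1.7708 rad and ((height (world z) of parcel_large below -99 m and value of joint tally_knob above -99 rad) or (height (world z) of parcel_medium below -99 m and value of joint tally_knob above -99 rad) or (height (world z) of parcel_small below -99 m and value of joint tally_knob above -99 rad) or value of joint tally_knob above 1.3708 rad) and (((height (world z) of parcel_large above -99 m or value of joint tally_knob below -99 rad) and (height (world z) of parcel_medium above -99 m or value of joint tally_knob below -99 rad) and (height (world z) of parcel_small above -99 m or value of joint tally_knob below -99 rad)) or value of joint tally_knob below 1.2472 rad) and velocity of joint tally_knob between -0.1 and 0.1 rad/s), for 0.5 s.
8. the enter button pressed, with the tally right (all of step 7 and value of joint enter above 0.004 m), for 0.05 s.
9. all four toggles off (value of joint each of switch1, switch2, switch3, switch4 above 1 rad), for 0.1 s.
At the end, for the whole second after the job is handed in: the scanner lies level in its stand, let go, nose the way it was (within 20 mm along and 10 mm across); the tally knob is turned clockwise by 30 degrees times the number of parcels (within 0.2 rad) and at rest; all four toggles are beyond 1.0 rad (off); the parcels stand upright on the desk (all of step 6 and all of step 7 and all of step 9 and angle between each of parcel_large, parcel_medium, parcel_small's own z axis and vertical below 0.1 rad and height (world z) of parcel_large between -0.01 and 0.01 m and height (world z) of parcel_medium between -0.01 and 0.01 m and height (world z) of parcel_small between -0.01 and 0.01 m); the robot touches nothing.
It fails at once if a bystander pushed more than 50 mm (distance of any of mouse, stapler, usb_stick, keys from where it was at the start of the episode above 0.05 m).
It fails at once if a parcel tipped over (angle between any of parcel_large, parcel_medium, parcel_small's own z axis and vertical above 0.6 rad).
It fails at once if the finger lifted off the strip (TCP more than 110 mm above its panel) with some toggles thrown and others not (value of joint any of switch1, switch2, switch3, switch4 above 1 rad and value of joint any of switch1, switch2, switch3, switch4 below 0.7 rad and z of the grasp point in the frame of strip above 0.148 m).
Of parcel_large, parcel_medium, parcel_small only 2 to 3 are there at a start; the rules pass over those that are not, and their reading is None.
At some moment in a run one of parcel_large, parcel_medium, parcel_small may be knocked a few centimetres aside while the robot is not near it.
It also fails if it takes over 208 s, if anything falls off the work surface, if the arm or the gripper's body presses on something with over 40 N, if the wrist force passes 120 N, or if a joint passes its speed limit or range.

### The arm

A 7-joint arm with a two-finger parallel gripper is mounted at the origin on a cart in front of the work surface, level with it; the furniture and walls round the work are solid. World frame = base frame: x ahead of the robot, y to its left, z up, the work surface at z = 0. Lengths are in mm, angles in rad, forces in N, time in s.
With the tool pointing down it reaches from about 400 to 900 mm from the base axis. Payload 5.5 kg.
Tool frame: the origin (TCP) lies between the finger pads, 19 mm behind the fingertips; this is the grasp point; z points along the fingers, y is the line along which they close (so a half turn about z gives the same grasp; the last joint's range is limited). The gripper opens to 85 mm and grips with 20 to 120 N. Pads are 22 mm wide; open, the fingers measure 114 mm over their backs; the gripper's body (76 mm by 85 mm) begins 54 mm behind the grasp point. The pads swing forward as they close: fully open they stand 13 mm farther back than shut.
Start: joints at [-0.852, 0.501, -0.427, 1.55, 0.221, 1.138, -0.21], TCP at [286.082, 583.658, 250.01] pointing down, gripper open.
Joint ranges: [-2.88, 2.88], [-0.31, 2.03], [-1.54, 1.56], [0.2, 2.42], [-1.41, 4.55], [0.19, 2.02], [-2.57, 2.57]. Speed limits (rad/s): [2.57, 2.57, 3.14, 3.14, 3.14, 3.14, 3.14].

### API

Orientations are given as a unit quaternion [w, x, y, z].
In Python, from plant import * gives the robot as it stands.
- The arm moves only by the tool jog_arm, never from a script. Its argument "series" is a list that holds one entry, the list of rows, each a list of 7 numbers: the turn, a rotation vector about the tool's x, y, z in units of 10 degrees (1.0 is 10 degrees), then the shift along the tool's x, y, z in units of 60 mm (1.0 is 60 mm), then the opening, from 0 (shut) to 1 (fully open). In form: [[[ax, ay, az, dx, dy, dz, jaw], ...]]. A call has 1 to 20 rows; each row shifts and turns the commanded pose from where the row before left it, along the tool's axes as they then stand; what a row does not reach is not made up. A row lasts 1/8 s, in which the tool goes at most 62.5 mm and 10.7 degrees, less where a joint would pass 70% of its speed; a pose out of reach is approached as far as the arm can. A call is refused whole if a number of a shift passes 1 or a number of a turn 1, either way. A call with a gripper value outside its range is refused whole. The fingers move at their own pace and stop on an object; "grip_force" is the grip in N (left out, the last holds). Time passes only in rows, so rows that do not move let the fingers close. It gives the time, the measured TCP pose, the force, the opening and the grip force at its end, in the units of the state.
- get_state(): the state, without advancing time (a new reading comes with each control period).
- get_image(name): name is "side" or "top"; returns the picture (420x560x3 uint8, red, green, blue); there is no depth.
- camera_info(name): a dict with "intrinsics" (3x3 intrinsics, pixels), "T" (4x4, takes a point from camera to world coordinates). Camera axes: x right, y down, z forward; pixel columns grow to the right and rows downward; lengths in mm; the calibration is good to about 2 mm. A picture is of the moment at which its call begins. camera_info takes no time and is no camera call.
- finish_job(): hands the job in; it is judged then, once.
The state is a dict: "clock": time; "q": joint angles; "joint_velocities": joint speeds; "effort": joint torques, N m; "tool_pos": TCP position; "orientation": TCP orientation; "ft_force": force on the tool from outside, world axes, zero at the start; "moment": the same for the moment, N m; "grip_width": finger opening in mm; "finger_force": force on a finger pad.
Only numpy, scipy, OpenCV 4.12 (cv2) and the standard library are available. Lean on these libraries where they do the work, as an engineer would, in place of code of your own. Each camera call takes 0.05 s, during which the arm holds its last target. There are 200 camera calls.

## Working session

There is one attempt and no reset: what is moved stays moved. The work goes in short steps, Python scripts to look and compute and a tool call to move; the robot and the scene stay as the last step left them, time stands still between calls to the robot, and variables do not carry over. Pictures are saved under pics/ and viewed, at most 14 in all, crops included, and the job is handed in when it is done.

Besides the shell and the picture viewer there is one more tool, called after "Call:" as name([rows], argument=value, ...), one row to a line, values as JSON. jog_arm: Moves the arm, as the interface text tells. Its arguments: {"type":"object","properties":{"series":{"type":"array","items":{"type":"array","items":{"type":"array","items":{"type":"number"}}}},"grip_force":{"type":"number"}},"required":["series"]}

```bash
mkdir -p pics; ls
python3 - <<'E'
from plant import *
import cv2
for n in("top","side"):
    im=get_image(n); cv2.imwrite(f"pics/{n}0.png",im[:,:,::-1]); c=camera_info(n); print(n,c)
s=get_state(); print(s)
E
```

```text
pics
top {'intrinsics': array([[523.97062197,   0.        , 277.23521525],
       [  0.        , 523.97062197, 215.57416391],
       [  0.        ,   0.        ,   1.        ]]), 'T': array([[ 1.44768074e-04, -9.80262843e-01,  1.97698601e-01,
         3.21460602e+02],
       [-9.99998406e-01,  2.09962380e-04,  1.77333659e-03,
         1.63077120e+02],
       [-1.77984524e-03, -1.97698543e-01, -9.80261250e-01,
         1.20981766e+03],
       [ 0.00000000e+00,  0.00000000e+00,  0.00000000e+00,
         1.00000000e+00]])}
side {'intrinsics': array([[433.62875683,   0.        , 276.82981843],
       [  0.        , 433.62875683, 212.58553356],
       [  0.        ,   0.        ,   1.        ]]), 'T': array([[-9.98992722e-01,  4.20127060e-02, -1.57630362e-02,
         5.57049365e+02],
       [ 4.00798119e-02,  6.77463095e-01, -7.34463997e-01,
         7.88280183e+02],
       [-2.01779446e-02, -7.34355967e-01, -6.78464563e-01,
         6.80102783e+02],
       [ 0.00000000e+00,  0.00000000e+00,  0.00000000e+00,
         1.00000000e+00]])}
{'clock': 0.1, 'q': array([-0.85181181,  0.50175314, -0.4268168 ,  1.55133378,  0.2208251 ,
        1.13827658, -0.21032144]), 'joint_velocities': array([-0.00023432, -0.00209596,  0.00071093, -0.00152074, -0.00059633,
       -0.00024066, -0.00021835]), 'effort': array([-1.09819084e-02, -5.70810127e+01, -5.83857849e+00, -2.81747800e+01,
        1.05358724e-02,  5.56434432e-03, -1.51049545e-05]), 'tool_pos': array([285.89122696, 583.11000149, 249.06929998]), 'orientation': array([-2.17280313e-04,  2.25903630e-01,  9.74149279e-01, -8.28186304e-04]), 'ft_force': array([ 0.088304  , -0.60415012,  0.08605773]), 'moment': array([ 0.01465336,  0.03774925, -0.03929031]), 'finger_force': 0.0, 'grip_width': 85.35068003425786}
```

View pics/top0.png

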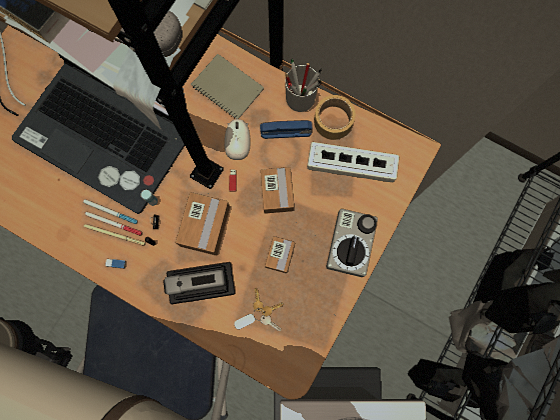

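View pics/side0.png

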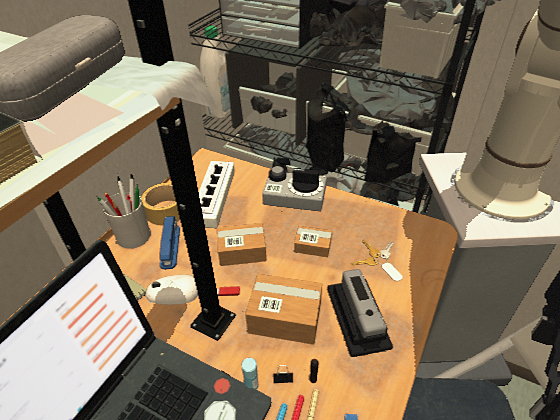

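The top view shows three cartons: large (203,222), medium (278,190), small (280,254). The scanner and stand are at (199,282), the tally box at (351,240), the strip at (352,160), and a black post foot at (207,175). Next I'll measure from masks and an enlarged crop.

```bash
cat > h.py <<'E'
from plant import *
import cv2,numpy as np
def proj(n,P):
    c=camera_info(n);T=c['T'];p=T[:3,:3].T@(np.array(P,float)-T[:3,3]);u=c['intrinsics']@p;return u[:2]/u[2]
def ray(n,uv,z):
    c=camera_info(n);T=c['T'];d=T[:3,:3]@np.linalg.inv(c['intrinsics'])@np.array([uv[0],uv[1],1.]);o=T[:3,3]
    return o+d*(z-o[2])/d[2]
def whites(n,im,box,amin=30,amax=700,vmin=150,smax=60):
    hsv=cv2.cvtColor(im,cv2.COLOR_RGB2HSV);m=((hsv[...,1]<smax)&(hsv[...,2]>vmin)).astype(np.uint8)
    m=cv2.morphologyEx(m,cv2.MORPH_CLOSE,np.ones((3,3)))
    x0,y0,x1,y1=box;mm=np.zeros_like(m);mm[y0:y1,x0:x1]=m[y0:y1,x0:x1]
    for c in cv2.findContours(mm,cv2.RETR_EXTERNAL,cv2.CHAIN_APPROX_NONE)[0]:
        a=cv2.contourArea(c)
        if amin<a<amax: r=cv2.minAreaRect(c);print(n,np.round(r[0],1),np.round(r[1],1),round(r[2]),a)
E
python3 - <<'E'
from h import *
im=cv2.imread("pics/top0.png")
cv2.imwrite("pics/topc.png",cv2.resize(im[95:315,150:430],(764,600),interpolation=cv2.INTER_CUBIC))
ims=cv2.imread("pics/side0.png")
cv2.imwrite("pics/sidec.png",cv2.resize(ims[150:360,190:430],(685,600),interpolation=cv2.INTER_CUBIC))
whites("top",im[:,:,::-1].copy(),(165,130,410,310))
whites("side",ims[:,:,::-1].copy(),(180,150,430,350))
E
```

```text
top [279.1 253.6] [16.5 29.8] 15 318.0
top [196.3 210. ] [12.4 15.8] 16 169.0
top [208.3 223.1] [ 7.6 50.5] 16 312.0
top [275.7 187.8] [38.2 20.5] 85 415.0
top [236.5 143. ] [26. 21.] 90 420.0
side [269.9 304.1] [20.9 13.6] 9 251.5
side [286.5 290.1] [64.8  8.1] 9 447.0
side [187.5 285.5] [21. 15.] 90 237.0
side [392. 271.] [22.6  8.5] 45 162.0
side [385.  252.5] [ 8. 11.] 0 52.0
side [313.1 236.2] [32.8 13. ] 8 273.0
side [240.3 237. ] [16.3 44.2] 84 391.0
side [403.  205.5] [ 9. 20.] 90 93.5
side [343.  187.6] [14.4  5.5] 31 47.5
side [276.8 169.1] [6.3 9.4] 63 39.0
side [425. 162.] [16.  8.] 90 60.0
side [255.2 154.9] [35.7  3.4] 20 48.5
```

View pics/topc.png

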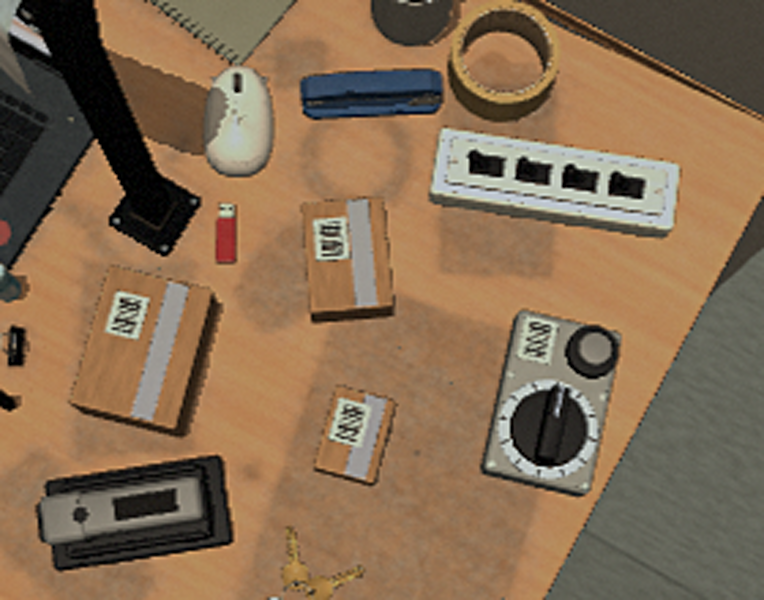

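View pics/sidec.png

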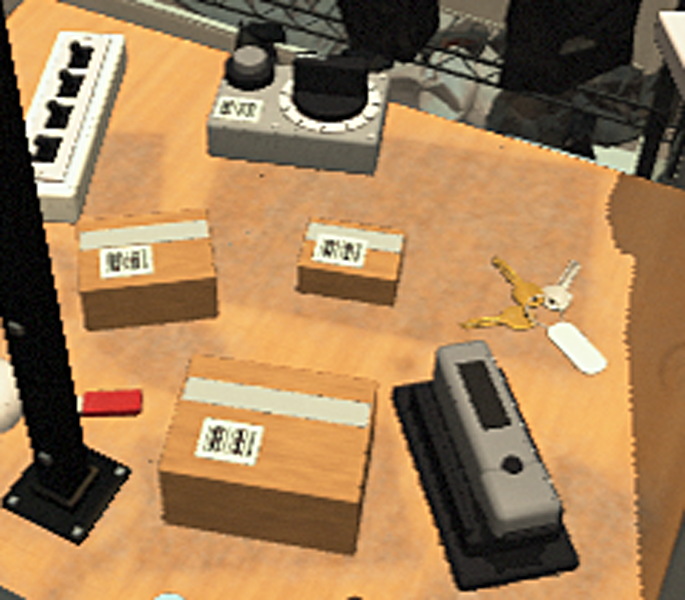

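Run:
```python
import cv2,numpy as np
a=cv2.imread("pics/top0.png");b=cv2.imread("pics/side0.png")
r=lambda i:cv2.resize(i,(400,300),interpolation=cv2.INTER_CUBIC)
g=lambda i:np.clip(i.astype(float)*1.6,0,255).astype(np.uint8)
A=r(a[255:312,160:236]);B=r(a[137:189,305:401 - 26]);C=r(g(b[265:358,325:449]));D=r(g(b[155:230,190:290]))
cv2.imwrite("pics/z.png",np.vstack([np.hstack([r(g(a[255:312,160:236])),r(a[135:192,325:401])]),np.hstack([C,D])]))
```

```text
(no output)
```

View pics/z.png

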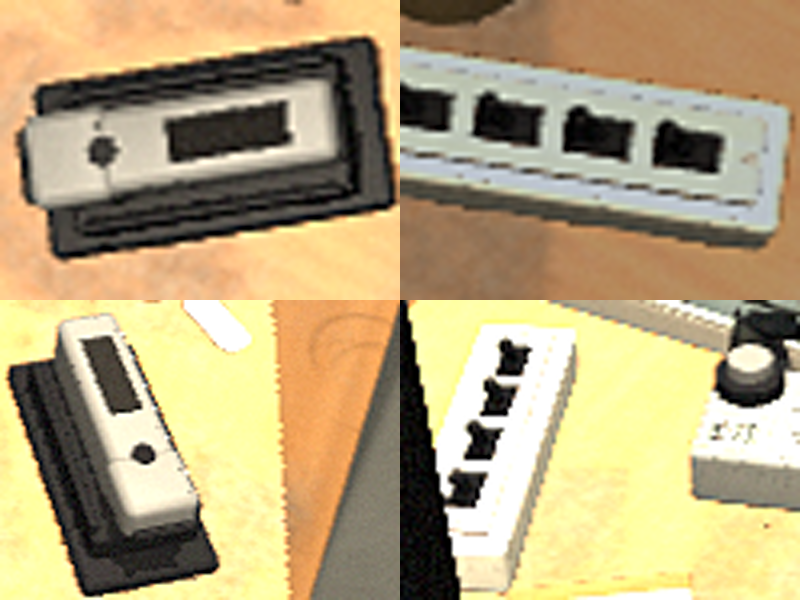

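The close-up shows the scanner head, with its seam and button, at the left end, so the nose points towards world +y. The levers lean left, so the strip's +y end is on the left.

Run:
```python
from h import *
t=lambda x,y:(150+x/2.7286-.3,95+y/2.727-.3)
s=lambda x,y:(190+x/2.854-.3,150+y/2.857-.3)
def tri(a,b):
    A=[];B=[]
    for n,uv in(("top",a),("side",b)):
        c=camera_info(n);d=ray(n,uv,0)-c['T'][:3,3];d/=np.linalg.norm(d);M=np.eye(3)-np.outer(d,d);A.append(M);B.append(M@c['T'][:3,3])
    return np.linalg.lstsq(np.vstack(A),np.hstack(B),rcond=None)[0]
for n,a,b,z in(("L",(128,316),(230,441),60),("M",(331,240),(126,261),45),("S",(349,423),(341,250),30),("B",(538,341),(240,109),38)):
    print(n,np.round(ray("top",t(*a),z)),np.round(ray("side",s(*b),z)),np.round(tri(t(*a),s(*b))))
p=lambda n,q,z:print(n,np.round(ray("top",q,z),1))
p("knob disc",t(548,428),50);p("bar tip",t(559,386),81);p("bar other end",t(549,465),81);p("enter",t(596,347),55)
for q in((486,163),(532,171),(580,179),(627,185)):p("tog",t(*q),38)
for q in((520,311),(620,320),(590,494),(484,472)):p("tally corner",t(*q),38)
zz=lambda x,y:(160+x/5.263-.4,255+y/5.263-.4)
for q in((35,118),(35,205),(110,110),(335,82),(342,165),(105,200)):p("scan top",zz(*q),68)
for q in((38,88),(375,38),(392,205),(57,258)):p("stand base",zz(*q),10)
for q in((440,128),(680,165),(430,190),(671,227)):p("strip top",t(*q),36)
from scipy.spatial.transform import Rotation as R
o=get_state()['orientation'];print(R.from_quat(o[[1,2,3,0]]).as_matrix().round(3))
```

```text
L [565. 346.  60.] [563. 348.  60.] [564. 346.  59.]
M [633. 179.  45.] [632. 180.  45.] [633. 180.  45.]
S [480. 164.  30.] [478. 164.  30.] [479. 165.  31.]
B [548.   7.  38.] [546.   8.  38.] [547.   7.  37.]
knob disc [473.4   2.   50. ]
bar tip [503.1  -3.5  81. ]
bar other end [439.9   6.3  81. ]
enter [539.7 -38.6  55. ]
tog [703.4  47.1  38. ]
tog [696.2   7.9  38. ]
tog [689.1 -32.9  38. ]
tog [683.7 -72.8  38. ]
tally corner [573.7  21.   38. ]
tally corner [566.  -62.5  38. ]
tally corner [420.7 -32.5  38. ]
tally corner [438.7  53.7  38. ]
scan top [415.6 406.2  68. ]
scan top [380.  404.7  68. ]
scan top [418.9 375.4  68. ]
scan top [430.5 282.7  68. ]
scan top [396.3 279.1  68. ]
scan top [382.1 376.1  68. ]
stand base [433.4 417.8  10. ]
stand base [455.2 271.7  10. ]
stand base [383.  263.1  10. ]
stand base [360.5 406.6  10. ]
strip top [735.6  85.9  36. ]
strip top [ 702.2 -119.3   36. ]
strip top [679.9  95.2  36. ]
strip top [ 647.1 -109.2   36. ]
[[-0.898  0.44  -0.001]
 [ 0.44   0.898 -0.002]
 [ 0.    -0.002 -1.   ]]
```

```bash
cat >> h.py <<'E'
from scipy.spatial.transform import Rotation as R
def plan(*wps):
    s=get_state();M=R.from_quat(s['orientation'][[1,2,3,0]]);p=s['tool_pos']
    print('t',round(s['clock'],2),'p',p.round(1),'yaw',np.degrees(np.arctan2(*M.as_matrix()[1::-1,0])).round(1),'q',s['q'].round(2),'F',s['ft_force'].round(1),'w',round(s['grip_width'],1),'ff',round(s['finger_force'],1))
    for x,y,z,yaw in wps:
        a=np.radians(yaw);N=R.from_matrix(np.array([[np.cos(a),np.sin(a),0],[np.sin(a),-np.cos(a),0],[0,0,-1]]))
        print('turn',((M.inv()*N).as_rotvec(degrees=True)/10).round(2),'then shift',(N.inv().apply(np.array([x,y,z])-p)/60).round(2));M,p=N,np.array([x,y,z])
E
python3 -c "
from h import *
plan((407,342,150,98),(407,342,62,98))
print(ray('top',(150+155/2.73,95+213/2.73),0))"
```

```text
t 0.1 p [285.9 583.1 249.1] yaw 153.9 q [-0.85  0.5  -0.43  1.55  0.22  1.14 -0.21] F [ 0.1 -0.6  0.1] w 85.4 ff 0.0
turn [-0.01  0.    5.59] then shift [-4.26  1.44  1.65]
turn [0. 0. 0.] then shift [0.   0.   1.47]
[669.4675096  334.04721711   0.        ]
```

Call:
jog_arm([
  [[0,0,0.93,0,0,0,1],[0,0,0.93,0,0,0,1],[0,0,0.93,0,0,0,1],[0,0,0.93,0,0,0,1],[0,0,0.93,0,0,0,1],[0,0,0.94,0,0,0,1],[0,0,0,-0.43,0.14,0.16,1],[0,0,0,-0.43,0.14,0.16,1],[0,0,0,-0.43,0.14,0.16,1],[0,0,0,-0.43,0.14,0.16,1],[0,0,0,-0.43,0.14,0.16,1],[0,0,0,-0.43,0.14,0.16,1],[0,0,0,-0.43,0.15,0.17,1],[0,0,0,-0.43,0.15,0.17,1],[0,0,0,-0.43,0.15,0.17,1],[0,0,0,-0.4,0.15,0.17,1],[0,0,0,0,0,0,1],[0,0,0,0,0,0,1]],
])

```text
clock: 2.35
tool_pos: [406.8, 342.9, 151.8]
orientation: [-0.0, 0.656, 0.755, 0.0]
ft_force: [-0.4, 0.5, 0.1]
grip_width: 85.5
finger_force: 0.0
```

```bash
python3 -c "
from h import *
plan((407,342,150,98),(407,342,62,98))
a=get_image('top')[225:325,130:266];b=get_image('side')[230:360,310:440]
r=lambda i,w:cv2.resize(i,(w,400),interpolation=cv2.INTER_CUBIC)
cv2.imwrite('pics/g1.png',np.hstack([r(a,400),r(b,400)])[:,:,::-1])
for n in('top','side'):print(proj(n,(407,342,68)))"
```

```text
t 2.35 p [406.8 342.9 151.8] yaw 98.0 q [-0.62  0.39 -0.16  1.94  0.08  0.82 -0.68] F [-0.4  0.5  0.1] w 85.5 ff 0.0
turn [-0. -0.  0.] then shift [-0.02  0.    0.03]
turn [0. 0. 0.] then shift [0.   0.   1.47]
[195.68818009 281.00533411]
[360.80753377 294.52528314]
```

View pics/g1.png

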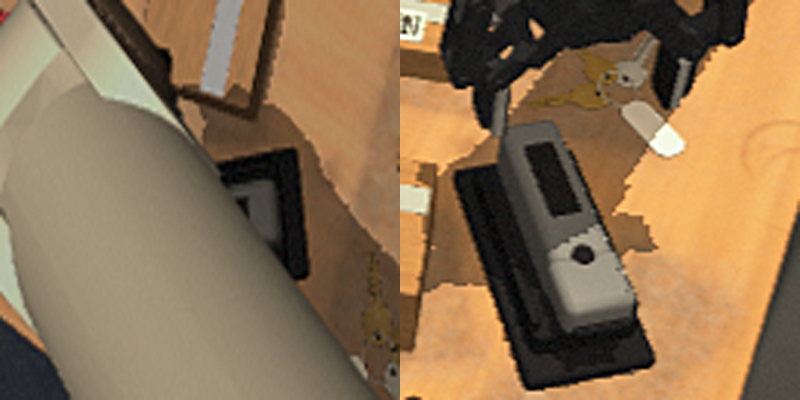

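The side view shows the fingers straddling the scanner's handle line, so I'm descending and gripping.

Call:
jog_arm([
  [[0,0,0,0,0,0.2,1],[0,0,0,0,0,0.2,1],[0,0,0,0,0,0.2,1],[0,0,0,0,0,0.2,1],[0,0,0,0,0,0.2,1],[0,0,0,0,0,0.2,1],[0,0,0,0,0,0.1,1],[0,0,0,0,0,0.1,1],[0,0,0,0,0,0.08,1],[0,0,0,0,0,0,1],[0,0,0,0,0,0,0],[0,0,0,0,0,0,0],[0,0,0,0,0,0,0],[0,0,0,0,0,0,0],[0,0,0,0,0,0,0],[0,0,0,0,0,0,0],[0,0,0,0,0,0,0],[0,0,0,0,0,0,0]],
], grip_force=50)

```text
clock: 4.7
tool_pos: [407.6, 342.3, 63.2]
orientation: [0.0, 0.656, 0.755, 0.0]
ft_force: [-0.3, 0.7, 5.3]
grip_width: 35.4
finger_force: 52.0
```

```bash
python3 -c "
from h import *
plan((407,342,170,98),(516,-110,170,75),(516,-110,124,75))
b=get_image('side')[210:360,290:440]
cv2.imwrite('pics/g2.png',cv2.resize(b,(500,500),interpolation=cv2.INTER_CUBIC)[:,:,::-1])"
```

```text
t 4.7 p [407.6 342.3  63.2] yaw 98.0 q [-0.64  0.53 -0.14  1.98  0.12  0.64 -0.71] F [-0.3  0.7  5.3] w 35.4 ff 52.0
turn [ 0. -0. -0.] then shift [-0.   -0.01 -1.78]
turn [0.  0.  2.3] then shift [-6.81  3.7   0.  ]
turn [0. 0. 0.] then shift [0.   0.   0.77]
```

View pics/g2.png

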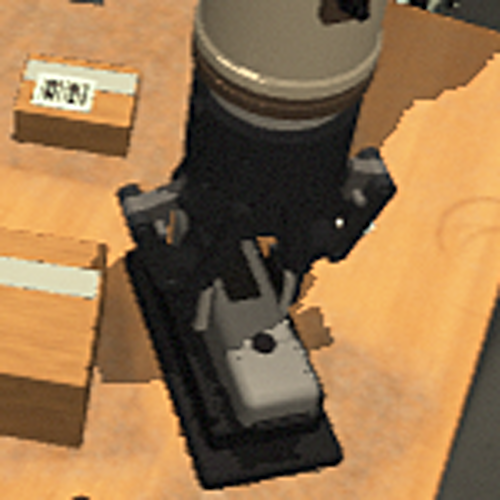

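Call:
jog_arm([
  [[0,0,0,0,0,-0.1,0],[0,0,0,0,0,-0.2,0],[0,0,0,0,0,-0.3,0],[0,0,0,0,0,-0.4,0],[0,0,0,0,0,-0.4,0],[0,0,0,0,0,-0.4,0],[0,0,0.77,0,0,0,0],[0,0,0.77,0,0,0,0],[0,0,0.76,0,0,0,0],[0,0,0,-0.5,0.27,0,0],[0,0,0,-0.5,0.27,0,0],[0,0,0,-0.5,0.27,0,0],[0,0,0,-0.5,0.27,0,0],[0,0,0,-0.5,0.27,0,0],[0,0,0,-0.5,0.27,0,0],[0,0,0,-0.5,0.27,0,0],[0,0,0,-0.5,0.27,0,0],[0,0,0,-0.5,0.27,0,0],[0,0,0,-0.5,0.27,0,0],[0,0,0,-0.5,0.27,0,0]],
])

```text
clock: 7.25
tool_pos: [494.3, -23.8, 172.1]
orientation: [0.0, 0.793, 0.609, 0.001]
ft_force: [0.8, 0.0, -1.8]
grip_width: 35.3
finger_force: 51.2
```

```bash
python3 -c "
from h import *
plan((516,-110,170,75),(516,-110,125,75))"
```

```text
t 7.25 p [494.3 -23.8 172.1] yaw 75.0 q [-0.09  0.29  0.1   2.02 -0.04  0.83 -0.23] F [ 0.8  0.  -1.8] w 35.3 ff 51.2
turn [ 0.01 -0.01  0.  ] then shift [-1.29  0.72  0.03]
turn [0. 0. 0.] then shift [0.   0.   0.75]
```

Call:
jog_arm([
  [[0,0,0,-0.43,0.24,0,0],[0,0,0,-0.43,0.24,0,0],[0,0,0,-0.43,0.24,0,0],[0,0,0,0,0,0.3,0],[0,0,0,0,0,0.3,0],[0,0,0,0,0,0.18,0],[0,0,0,0,0,0,0],[0,0,0,0,0,0,0]],
])

```text
clock: 8.25
tool_pos: [516.1, -108.8, 124.8]
orientation: [0.0, 0.793, 0.609, 0.0]
ft_force: [0.2, -0.0, -1.3]
grip_width: 35.4
finger_force: 51.2
```

```bash
python3 -c "
from h import *
plan((516,-110,125,75),(516,-110,170,75),(533,229,170,75),(533,229,147,75))
a=get_image('top');b=get_image('side')
r=lambda i:cv2.resize(i,(400,400),interpolation=cv2.INTER_CUBIC)
cv2.imwrite('pics/b1.png',np.hstack([r(a[130:330,180:420]),r(b[130:330,210:410])])[:,:,::-1])"
```

```text
t 8.25 p [ 516.1 -108.8  124.8] yaw 75.0 q [ 0.05  0.42  0.13  1.98 -0.08  0.75 -0.04] F [ 0.2 -0.  -1.3] w 35.4 ff 51.2
turn [ 0.01 -0.    0.  ] then shift [-0.02  0.   -0.  ]
turn [0. 0. 0.] then shift [ 0.    0.   -0.75]
turn [0. 0. 0.] then shift [ 5.53 -1.19  0.  ]
turn [0. 0. 0.] then shift [0.   0.   0.38]
```

View pics/b1.png

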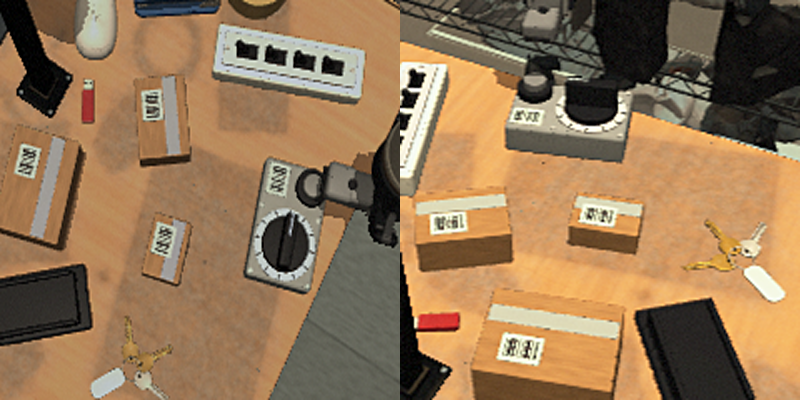

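The nose points at the batch label. The stand is empty and nothing has moved. I'll hold here and use the empty stand to refine the return pose.

Call:
jog_arm([
  [[0,0,0,0,0,0,0],[0,0,0,0,0,0,0],[0,0,0,0,0,0,0],[0,0,0,0,0,0,0],[0,0,0,0,0,0,0],[0,0,0,0,0,0,0],[0,0,0,0,0,0,0],[0,0,0,0,0,0,0]],
])

```text
clock: 9.35
tool_pos: [515.5, -108.9, 124.0]
orientation: [-0.0, 0.793, 0.609, -0.0]
ft_force: [0.1, -0.5, -1.0]
grip_width: 35.4
finger_force: 51.2
```

```bash
cat >> h.py <<'E'
T0={'L':(564,346,59),'M':(633,179,45),'S':(479,164,30)}
def parcels(ims):
    # brown top: report shift of labels by phase of local patches vs. initial pictures
    for n in ims:
        ref=cv2.imread(f'pics/{n}0.png')[:,:,::-1]
        for k,P in T0.items():
            u,v=proj(n,P).round().astype(int);t=cv2.cvtColor(ref[v-12:v+12,u-14:u+14].copy(),cv2.COLOR_RGB2GRAY)
            g=cv2.cvtColor(ims[n],cv2.COLOR_RGB2GRAY);y0,x0=max(v-50,0),max(u-50,0)
            r=cv2.matchTemplate(g[y0:v+50,x0:u+50],t,cv2.TM_CCOEFF_NORMED);_,s,_,m=cv2.minMaxLoc(r)
            d=(m[0]+x0-(u-14),m[1]+y0-(v-12));print(n,k,'score',round(s,2),'px',d,'moved mm',(ray(n,(u+d[0],v+d[1]),P[2])-ray(n,(u,v),P[2]))[:2].round(1))
E
python3 - <<'E'
from h import *
im={n:get_image(n) for n in('top','side')};parcels(im)
print('nose',proj('top',(533,-47,130)))
a=im['top'];g=cv2.cvtColor(a,cv2.COLOR_RGB2HSV);m=np.zeros(g.shape[:2],np.uint8);m[255:312,155:240]=(g[255:312,155:240,2]<70)
c=max(cv2.findContours(m,cv2.RETR_EXTERNAL,cv2.CHAIN_APPROX_NONE)[0],key=cv2.contourArea);r=cv2.minAreaRect(c);print(r)
for z in(10,30):
    q=[ray('top',p,z) for p in cv2.boxPoints(r)];print(np.mean(q,0).round(1),np.round(q,0)[:,:2].tolist())
plan((533,229,180,75),(533,229,147,75))
E
```

```text
top L score 1.0 px (np.int64(0), np.int64(0)) moved mm [0. 0.]
top M score 1.0 px (np.int64(0), np.int64(0)) moved mm [0. 0.]
top S score 1.0 px (np.int64(0), np.int64(0)) moved mm [0. 0.]
side L score 1.0 px (np.int64(0), np.int64(0)) moved mm [0. 0.]
side M score 1.0 px (np.int64(0), np.int64(0)) moved mm [0. 0.]
side S score 1.0 px (np.int64(0), np.int64(0)) moved mm [0. 0.]
nose [378.23702499 218.46568266]
((200.11680603027344, 282.7473449707031), (33.56153106689453, 66.8143081665039), 81.11934661865234)
[407.7 340.8  10. ] [[433.0, 423.0], [457.0, 272.0], [382.0, 259.0], [359.0, 408.0]]
[406.2 337.8  30. ] [[432.0, 419.0], [455.0, 271.0], [381.0, 258.0], [358.0, 404.0]]
t 9.45 p [ 515.6 -108.9  124. ] yaw 75.0 q [ 0.05  0.42  0.13  1.98 -0.08  0.75 -0.04] F [ 0.  -0.3 -2.2] w 35.1 ff 51.2
turn [-0. -0. -0.] then shift [ 5.51 -1.18 -0.93]
turn [0. 0. 0.] then shift [0.   0.   0.55]
```

Call:
jog_arm([
  [[0,0,0,0,0,-0.3,0],[0,0,0,0,0,-0.3,0],[0,0,0,0,0,-0.33,0],[0,0,0,0.46,-0.1,0,0],[0,0,0,0.46,-0.1,0,0],[0,0,0,0.46,-0.1,0,0],[0,0,0,0.46,-0.1,0,0],[0,0,0,0.46,-0.1,0,0],[0,0,0,0.46,-0.1,0,0],[0,0,0,0.46,-0.1,0,0],[0,0,0,0.46,-0.1,0,0],[0,0,0,0.46,-0.1,0,0],[0,0,0,0.46,-0.1,0,0],[0,0,0,0.46,-0.1,0,0],[0,0,0,0.45,-0.08,0,0],[0,0,0,0,0,0.2,0],[0,0,0,0,0,0.2,0],[0,0,0,0,0,0.15,0],[0,0,0,0,0,0,0]],
])

```text
clock: 11.82
tool_pos: [532.2, 227.3, 145.6]
orientation: [-0.0, 0.794, 0.608, -0.001]
ft_force: [1.3, 0.7, -2.3]
grip_width: 35.1
finger_force: 51.2
```

```bash
python3 -c "
from h import *
b={n:get_image(n) for n in('top','side')};parcels(b)
plan((533,229,147,75),(602,63,147,75),(602,63,132,75))
r=lambda i:cv2.resize(i,(400,400),interpolation=cv2.INTER_CUBIC)
cv2.imwrite('pics/l1.png',np.hstack([r(b['top'][130:330,120:360]),r(b['side'][130:360,200:430])])[:,:,::-1])"
```

```text
top L score 0.92 px (np.int64(0), np.int64(0)) moved mm [0. 0.]
top M score 0.32 px (np.int64(19), np.int64(4)) moved mm [ -9.5 -43.6]
top S score 0.23 px (np.int64(-12), np.int64(-20)) moved mm [46.  27.4]
side L score 1.0 px (np.int64(0), np.int64(0)) moved mm [0. 0.]
side M score 0.99 px (np.int64(0), np.int64(0)) moved mm [0. 0.]
side S score 0.73 px (np.int64(0), np.int64(0)) moved mm [0. 0.]
t 11.93 p [533.  228.1 146.7] yaw 74.9 q [-0.46  0.46  0.01  1.83 -0.    0.85 -0.71] F [-0.6  0.2 -1. ] w 34.8 ff 51.2
turn [-0.    0.   -0.01] then shift [ 0.01 -0.   -0.  ]
turn [0. 0. 0.] then shift [-2.37  1.83  0.  ]
turn [0. 0. 0.] then shift [0.   0.   0.25]
```

View pics/l1.png

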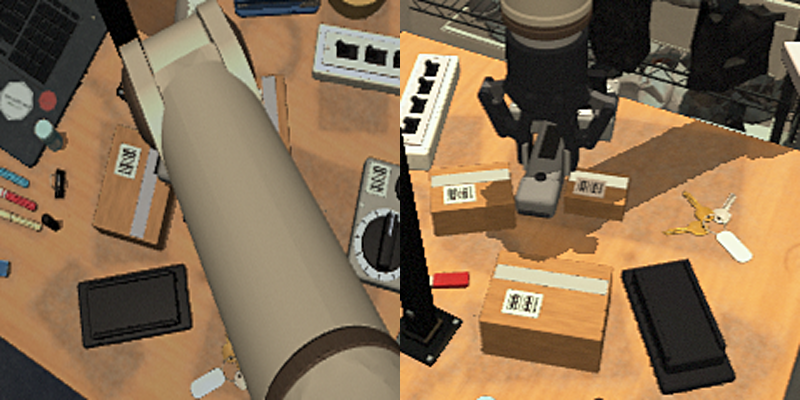

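The side view shows all the cartons in place and the scanner nose aimed at the large label, so I'll hold.

Call:
jog_arm([
  [[0,0,0,0,0,0,0],[0,0,0,0,0,0,0],[0,0,0,0,0,0,0],[0,0,0,0,0,0,0],[0,0,0,0,0,0,0],[0,0,0,0,0,0,0],[0,0,0,0,0,0,0],[0,0,0,0,0,0,0],[0,0,0,0,0,0,0]],
])

```text
clock: 13.05
tool_pos: [532.8, 228.7, 146.8]
orientation: [-0.0, 0.793, 0.609, 0.0]
ft_force: [0.0, 0.6, -1.3]
grip_width: 35.1
finger_force: 51.2
```

```bash
python3 -c "
from h import *
parcels({'side':get_image('side')})
plan((602,63,147,75),(602,63,132,75))"
```

```text
side L score 1.0 px (np.int64(0), np.int64(0)) moved mm [0. 0.]
side M score 0.99 px (np.int64(0), np.int64(0)) moved mm [0. 0.]
side S score 0.72 px (np.int64(0), np.int64(0)) moved mm [0. 0.]
t 13.1 p [532.8 228.8 146.8] yaw 75.0 q [-0.46  0.46  0.01  1.83 -0.    0.85 -0.71] F [ 0.4  0.  -1.7] w 34.7 ff 51.2
turn [-0. -0. -0.] then shift [-2.37  1.83 -0.  ]
turn [0. 0. 0.] then shift [0.   0.   0.25]
```

Call:
jog_arm([
  [[0,0,0,-0.34,0.26,0,0],[0,0,0,-0.34,0.26,0,0],[0,0,0,-0.34,0.26,0,0],[0,0,0,-0.34,0.26,0,0],[0,0,0,-0.34,0.26,0,0],[0,0,0,-0.34,0.26,0,0],[0,0,0,-0.33,0.27,0,0],[0,0,0,0,0,0.13,0],[0,0,0,0,0,0.12,0],[0,0,0,0,0,0,0],[0,0,0,0,0,0,0]],
])

```text
clock: 14.48
tool_pos: [601.7, 64.1, 131.7]
orientation: [-0.0, 0.793, 0.609, -0.0]
ft_force: [0.5, -0.1, -1.3]
grip_width: 34.8
finger_force: 51.2
```

```bash
python3 -c "
from h import *
parcels({n:get_image(n) for n in('top','side')})
plan((602,63,132,75))"
```

```text
top L score 1.0 px (np.int64(0), np.int64(0)) moved mm [0. 0.]
top M score 1.0 px (np.int64(0), np.int64(0)) moved mm [0. 0.]
top S score 1.0 px (np.int64(0), np.int64(0)) moved mm [0. 0.]
side L score 1.0 px (np.int64(0), np.int64(0)) moved mm [0. 0.]
side M score 1.0 px (np.int64(0), np.int64(0)) moved mm [0. 0.]
side S score 1.0 px (np.int64(0), np.int64(0)) moved mm [0. 0.]
t 14.57 p [602.1  63.7 132. ] yaw 75.0 q [-0.18  0.52  0.04  1.77 -0.03  0.84 -0.39] F [ 0.5 -0.3 -1.6] w 34.7 ff 51.2
turn [ 0. -0.  0.] then shift [-0.01  0.    0.  ]
```

Call:
jog_arm([
  [[0,0,0,0,0,0,0],[0,0,0,0,0,0,0],[0,0,0,0,0,0,0],[0,0,0,0,0,0,0],[0,0,0,0,0,0,0],[0,0,0,0,0,0,0],[0,0,0,0,0,0,0],[0,0,0,0,0,0,0],[0,0,0,0,0,0,0]],
])

```text
clock: 15.7
tool_pos: [602.0, 63.0, 131.8]
orientation: [-0.0, 0.793, 0.609, 0.0]
ft_force: [0.3, 0.3, -0.9]
grip_width: 35.1
finger_force: 51.2
```

```bash
python3 -c "
from h import *
parcels({n:get_image(n) for n in('top','side')})
plan((448,47,147,75),(448,47,117,75))"
```

```text
top L score 1.0 px (np.int64(0), np.int64(0)) moved mm [0. 0.]
top M score 1.0 px (np.int64(0), np.int64(0)) moved mm [0. 0.]
top S score 1.0 px (np.int64(0), np.int64(0)) moved mm [0. 0.]
side L score 1.0 px (np.int64(0), np.int64(0)) moved mm [0. 0.]
side M score 1.0 px (np.int64(0), np.int64(0)) moved mm [0. 0.]
side S score 1.0 px (np.int64(0), np.int64(0)) moved mm [0. 0.]
t 15.8 p [602.   63.  131.8] yaw 75.0 q [-0.18  0.52  0.04  1.77 -0.03  0.84 -0.39] F [ 0.4 -0.3 -1.5] w 35.0 ff 51.2
turn [-0. -0. -0.] then shift [-0.92 -2.41 -0.25]
turn [0. 0. 0.] then shift [0.  0.  0.5]
```

Call:
jog_arm([
  [[0,0,0,0,0,-0.25,0],[0,0,0,-0.13,-0.34,0,0],[0,0,0,-0.13,-0.34,0,0],[0,0,0,-0.13,-0.35,0,0],[0,0,0,-0.13,-0.35,0,0],[0,0,0,-0.13,-0.35,0,0],[0,0,0,-0.13,-0.34,0,0],[0,0,0,-0.14,-0.34,0,0],[0,0,0,0,0,0.2,0],[0,0,0,0,0,0.2,0],[0,0,0,0,0,0.1,0],[0,0,0,0,0,0,0],[0,0,0,0,0,0,0]],
])

```text
clock: 17.42
tool_pos: [448.4, 47.1, 116.7]
orientation: [-0.0, 0.793, 0.609, -0.0]
ft_force: [-0.4, -0.0, -0.5]
grip_width: 34.8
finger_force: 51.3
```

```bash
python3 -c "
from h import *
parcels({n:get_image(n) for n in('top','side')})
plan((448,47,117,75))"
```

```text
top L score 1.0 px (np.int64(0), np.int64(0)) moved mm [0. 0.]
top M score 0.9 px (np.int64(9), np.int64(15)) moved mm [-35.4 -20.6]
top S score 1.0 px (np.int64(0), np.int64(0)) moved mm [0. 0.]
side L score 1.0 px (np.int64(0), np.int64(0)) moved mm [0. 0.]
side M score 0.85 px (np.int64(17), np.int64(-8)) moved mm [-34.3 -20.7]
side S score 0.95 px (np.int64(0), np.int64(0)) moved mm [0. 0.]
t 17.52 p [448.4  47.1 117. ] yaw 75.0 q [-0.2   0.32  0.04  2.16 -0.02  0.67 -0.41] F [-0.4  1.  -2.9] w 35.3 ff 51.3
turn [ 0. -0. -0.] then shift [-0.   -0.01 -0.  ]
```

The medium carton was knocked about 40 mm aside after its read; it was still in place at the end of that hold. The small carton hasn't moved, so I'll hold on it.

Call:
jog_arm([
  [[0,0,0,0,0,0,0],[0,0,0,0,0,0,0],[0,0,0,0,0,0,0],[0,0,0,0,0,0,0],[0,0,0,0,0,0,0],[0,0,0,0,0,0,0],[0,0,0,0,0,0,0],[0,0,0,0,0,0,0],[0,0,0,0,0,0,0]],
])

```text
clock: 18.65
tool_pos: [448.0, 47.1, 116.8]
orientation: [-0.0, 0.793, 0.609, -0.0]
ft_force: [0.4, 0.3, -1.9]
grip_width: 34.9
finger_force: 51.3
```

```bash
python3 -c "
from h import *
b={n:get_image(n) for n in('top','side')};parcels(b)
plan((448,47,147,75),(516,-110,147,75),(516,-110,125,75))
r=lambda i:cv2.resize(i,(400,400),interpolation=cv2.INTER_CUBIC)
cv2.imwrite('pics/s1.png',np.hstack([r(b['top'][130:330,180:420]),r(b['side'][130:360,200:430])])[:,:,::-1])"
```

```text
top L score 1.0 px (np.int64(0), np.int64(0)) moved mm [0. 0.]
top M score 0.9 px (np.int64(9), np.int64(15)) moved mm [-35.4 -20.6]
top S score 1.0 px (np.int64(0), np.int64(0)) moved mm [0. 0.]
side L score 1.0 px (np.int64(0), np.int64(0)) moved mm [0. 0.]
side M score 0.85 px (np.int64(17), np.int64(-8)) moved mm [-34.3 -20.7]
side S score 0.95 px (np.int64(0), np.int64(0)) moved mm [0. 0.]
t 18.75 p [448.1  47.1 116.8] yaw 75.0 q [-0.2   0.32  0.04  2.16 -0.02  0.67 -0.41] F [-0.7  0.4 -0. ] w 35.1 ff 51.3
turn [-0. -0. -0.] then shift [-0.  -0.  -0.5]
turn [0. 0. 0.] then shift [-2.23  1.77  0.  ]
turn [0. 0. 0.] then shift [0.   0.   0.37]
```

View pics/s1.png

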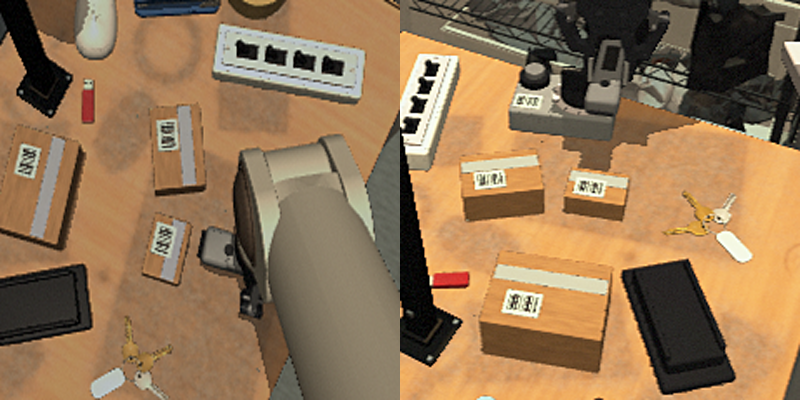

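All cartons are upright, and the medium one has only shifted. Now the second batch read.

Call:
jog_arm([
  [[0,0,0,0,0,-0.25,0],[0,0,0,0,0,-0.25,0],[0,0,0,-0.37,0.29,0,0],[0,0,0,-0.37,0.29,0,0],[0,0,0,-0.37,0.3,0,0],[0,0,0,-0.37,0.3,0,0],[0,0,0,-0.37,0.29,0,0],[0,0,0,-0.37,0.29,0,0],[0,0,0,0,0,0.2,0],[0,0,0,0,0,0.17,0],[0,0,0,0,0,0,0],[0,0,0,0,0,0,0],[0,0,0,0,0,0,0],[0,0,0,0,0,0,0],[0,0,0,0,0,0,0],[0,0,0,0,0,0,0],[0,0,0,0,0,0,0],[0,0,0,0,0,0,0],[0,0,0,0,0,0,0],[0,0,0,0,0,0,0]],
])

```text
clock: 21.25
tool_pos: [515.5, -108.9, 124.6]
orientation: [-0.0, 0.793, 0.609, 0.0]
ft_force: [-0.3, -1.0, -0.4]
grip_width: 35.2
finger_force: 51.3
```

```bash
python3 -c "
from h import *
plan((516,-110,185,75),(407.6,342.3,185,98),(407.6,342.3,64,98))"
```

```text
t 21.25 p [ 515.5 -108.9  124.6] yaw 75.0 q [ 0.07  0.42  0.11  1.98 -0.06  0.75 -0.05] F [-0.3 -1.  -0.4] w 35.2 ff 51.3
turn [-0. -0. -0.] then shift [-0.02  0.01 -1.01]
turn [ 0.   0.  -2.3] then shift [ 7.72 -0.74  0.  ]
turn [0. 0. 0.] then shift [0.   0.   2.02]
```

Call:
jog_arm([
  [[0,0,0,0,0,-0.34,0],[0,0,0,0,0,-0.34,0],[0,0,0,0,0,-0.33,0],[0,0,-0.77,0,0,0,0],[0,0,-0.77,0,0,0,0],[0,0,-0.76,0,0,0,0],[0,0,0,0.52,-0.05,0,0],[0,0,0,0.52,-0.05,0,0],[0,0,0,0.52,-0.05,0,0],[0,0,0,0.52,-0.05,0,0],[0,0,0,0.52,-0.05,0,0],[0,0,0,0.52,-0.05,0,0],[0,0,0,0.52,-0.05,0,0],[0,0,0,0.52,-0.05,0,0],[0,0,0,0.52,-0.05,0,0],[0,0,0,0.52,-0.05,0,0],[0,0,0,0.52,-0.05,0,0],[0,0,0,0.52,-0.05,0,0],[0,0,0,0.52,-0.05,0,0],[0,0,0,0.52,-0.05,0,0]],
])

```text
clock: 23.75
tool_pos: [413.0, 318.7, 185.2]
orientation: [0.0, 0.656, 0.755, 0.0]
ft_force: [-0.1, 0.5, -0.5]
grip_width: 35.6
finger_force: 51.1
```

Call:
jog_arm([
  [[0,0,0,0.44,-0.04,0,0],[0,0,0,0,0,0.4,0],[0,0,0,0,0,0.4,0],[0,0,0,0,0,0.4,0],[0,0,0,0,0,0,0],[0,0,0,0,0,0,0]],
])

```text
clock: 24.5
tool_pos: [407.6, 344.0, 113.9]
orientation: [0.0, 0.656, 0.755, 0.0]
ft_force: [0.3, -0.2, -1.2]
grip_width: 34.9
finger_force: 51.2
```

```bash
python3 -c "
from h import *
plan((407.6,342.3,64,98))
b=get_image('side')
cv2.imwrite('pics/p1.png',cv2.resize(b[210:370,290:450],(500,500),interpolation=cv2.INTER_CUBIC)[:,:,::-1])"
```

```text
t 24.5 p [407.6 344.  113.9] yaw 98.0 q [-0.6   0.45 -0.18  1.96  0.12  0.74 -0.71] F [ 0.3 -0.2 -1.2] w 34.9 ff 51.2
turn [ 0. -0. -0.] then shift [-0.03 -0.    0.83]
```

View pics/p1.png

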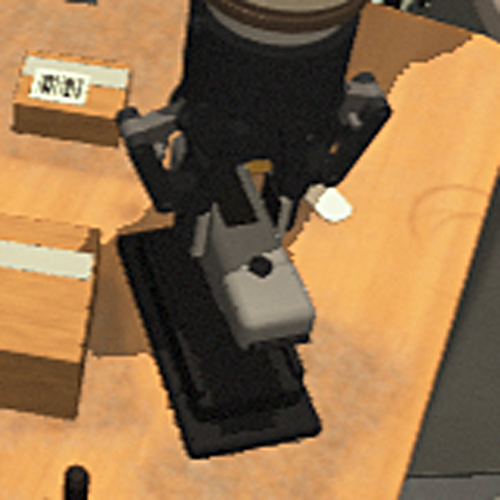

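The scanner is centred over the trough, so I'm lowering and releasing it.

Call:
jog_arm([
  [[0,0,0,-0.03,0,0.2,0],[0,0,0,0,0,0.2,0],[0,0,0,0,0,0.15,0],[0,0,0,0,0,0.1,0],[0,0,0,0,0,0.1,0],[0,0,0,0,0,0.08,0],[0,0,0,0,0,0,0],[0,0,0,0,0,0,0]],
])

```text
clock: 25.55
tool_pos: [407.6, 342.0, 63.4]
orientation: [-0.0, 0.656, 0.755, 0.0]
ft_force: [-0.7, -0.6, -1.3]
grip_width: 34.9
finger_force: 51.2
```

Call:
jog_arm([
  [[0,0,0,0,0,0,0.5],[0,0,0,0,0,0,1],[0,0,0,0,0,0,1],[0,0,0,0,0,0,1],[0,0,0,0,0,0,1],[0,0,0,0,0,0,1],[0,0,0,0,0,0,1],[0,0,0,0,0,0,1],[0,0,0,0,0,-0.2,1],[0,0,0,0,0,-0.4,1],[0,0,0,0,0,-0.4,1],[0,0,0,0,0,-0.4,1],[0,0,0,0,0,-0.4,1],[0,0,0,0,0,0,1]],
])

```text
clock: 27.3
tool_pos: [408.8, 343.0, 174.1]
orientation: [0.0, 0.656, 0.755, 0.003]
ft_force: [-0.2, 1.7, -0.7]
grip_width: 85.5
finger_force: 0.0
```

```bash
python3 -c "
from h import *
plan((473,2,180,-9.5),(473,2,73,-9.5),(473,2,180,170.5))
b=get_image('side')
cv2.imwrite('pics/p2.png',np.hstack([cv2.resize(x,(380,380),interpolation=cv2.INTER_CUBIC) for x in(b[230:370,310:450],b[140:210,255:340])])[:,:,::-1])"
```

```text
t 27.3 p [408.8 343.  174.1] yaw 98.0 q [-0.59  0.36 -0.2   1.92  0.09  0.86 -0.69] F [-0.2  1.7 -0.7] w 85.5 ff 0.0
turn [ 0.   -0.03 10.75] then shift [ 1.99  5.43 -0.1 ]
turn [0. 0. 0.] then shift [0.   0.   1.78]
turn [-0. -0. 18.] then shift [ 0.    0.   -1.78]
```

View pics/p2.png

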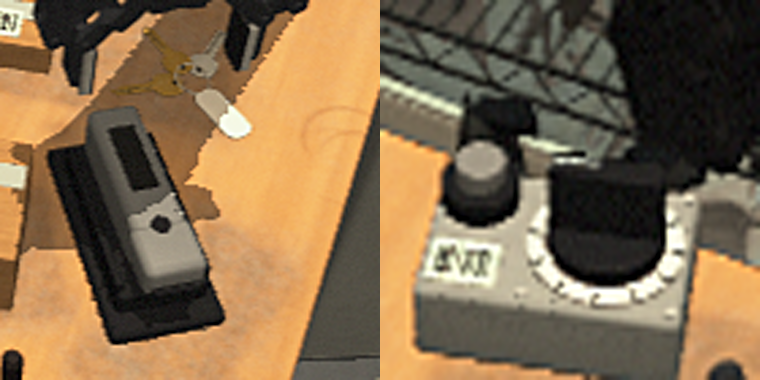

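The scanner lies in the stand, nose as before. Next the knob: I'll grip the bar with tool yaw near 170°, which leaves joint 7 room for a 90° clockwise turn.

Call:
jog_arm([
  [[0,0,-0.9,0,0,0,1],[0,0,-0.9,0,0,0,1],[0,0,-0.9,0,0,0,1],[0,0,-0.9,0,0,0,1],[0,0,-0.9,0,0,0,1],[0,0,-0.9,0,0,0,1],[0,0,-0.9,0,0,0,1],[0,0,-0.95,0,0,0,1],[0,0,0,-0.19,-0.5,0,1],[0,0,0,-0.19,-0.5,0,1],[0,0,0,-0.19,-0.5,0,1],[0,0,0,-0.19,-0.5,0,1],[0,0,0,-0.19,-0.5,0,1],[0,0,0,-0.19,-0.5,0,1],[0,0,0,-0.19,-0.5,0,1],[0,0,0,-0.19,-0.5,0,1],[0,0,0,0,0,0,1]],
])

```text
clock: 29.48
tool_pos: [457.4, 87.1, 170.4]
orientation: [-0.001, 0.085, 0.996, -0.001]
ft_force: [0.1, 0.3, 1.0]
grip_width: 85.6
finger_force: 0.0
```

```bash
python3 -c "
from h import *
plan((472.5,2,180,170.5),(472.5,2,110,170.5))
a=get_image('top')
whites('top',a,(160,250,240,310),20,900,110,60)
r0=cv2.imread('pics/top0.png')[:,:,::-1].copy();whites('top',r0,(160,250,240,310),20,900,110,60)
b=get_image('side');r1=cv2.imread('pics/side0.png')[:,:,::-1].copy()
print('scanner diff',[cv2.absdiff(b[270:350,335:395],r1[270:350,335:395]).mean()])"
```

```text
t 29.48 p [457.4  87.1 170.4] yaw 170.2 q [ 0.07  0.27 -0.37  2.07  0.13  0.82  1.03] F [0.1 0.3 1. ] w 85.6 ff 0.0
turn [-0.01 -0.01 -0.03] then shift [-0.48 -1.36 -0.16]
turn [0. 0. 0.] then shift [0.   0.   1.17]
top [193.8 281.4] [15.1 56.6] 83 696.5
top [193.7 280.9] [15.1 57. ] 81 719.0
scanner diff [np.float64(4.539722222222222)]
```

Call:
jog_arm([
  [[0,0,0,-0.16,-0.45,0,1],[0,0,0,-0.16,-0.45,0,1],[0,0,0,-0.16,-0.46,0,1],[0,0,0,0,0,0.3,1],[0,0,0,0,0,0.3,1],[0,0,0,0,0,0.2,1],[0,0,0,0,0,0,1],[0,0,0,0,0,0,1]],
])

```text
clock: 30.58
tool_pos: [473.0, 5.4, 123.7]
orientation: [0.0, 0.083, 0.997, 0.0]
ft_force: [0.0, -0.0, 0.3]
grip_width: 85.5
finger_force: 0.0
```

```bash
python3 -c "
from h import *
plan((472.5,2,74,170.5))
b=get_image('side')
cv2.imwrite('pics/k1.png',cv2.resize(b[120:210,250:350],(700,600),interpolation=cv2.INTER_CUBIC)[:,:,::-1])"
```

```text
t 30.57 p [473.    5.4 123.7] yaw 170.5 q [ 0.19  0.36 -0.3   2.09  0.16  0.72  1.19] F [ 0.  -0.   0.3] w 85.5 ff 0.0
turn [0. 0. 0.] then shift [-0.   -0.06  0.83]
```

View pics/k1.png

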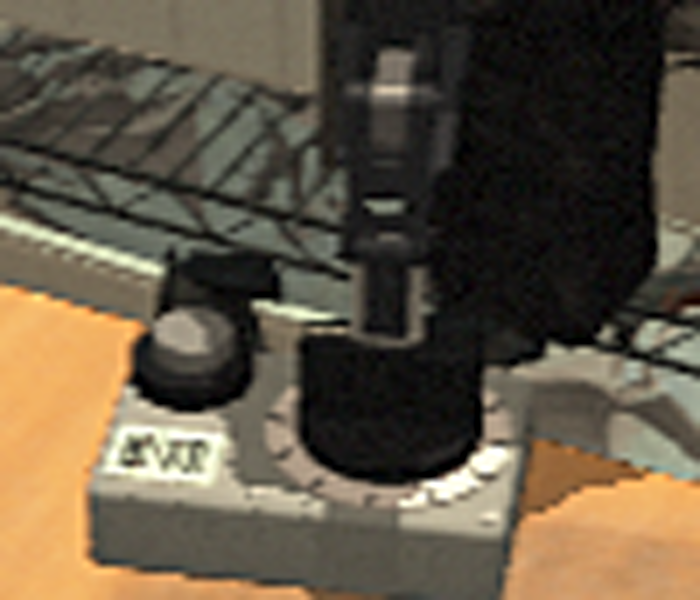

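The fingers are centred over the bar. I'm descending to grip it.

Call:
jog_arm([
  [[0,0,0,0,-0.06,0.2,1],[0,0,0,0,0,0.2,1],[0,0,0,0,0,0.2,1],[0,0,0,0,0,0.13,1],[0,0,0,0,0,0.08,1],[0,0,0,0,0,0,1],[0,0,0,0,0,0,0],[0,0,0,0,0,0,0],[0,0,0,0,0,0,0],[0,0,0,0,0,0,0],[0,0,0,0,0,0,0],[0,0,0,0,0,0,0],[0,0,0,0,0,0,0],[0,0,0,0,0,0,0],[0,0,0,0,0,0,0],[0,0,0,0,0,0,0]],
], grip_force=25)

```text
clock: 32.62
tool_pos: [472.4, 1.6, 75.1]
orientation: [0.0, 0.083, 0.997, 0.0]
ft_force: [-0.2, 1.7, 5.7]
grip_width: 15.3
finger_force: 26.4
```

```bash
python3 -c "
from h import *
plan((472.5,2,74,80.5));print(get_state()['moment'])"
```

```text
t 32.62 p [472.4   1.6  75.1] yaw 170.5 q [ 0.17  0.44 -0.27  2.12  0.2   0.61  1.16] F [-0.2  1.7  5.7] w 15.3 ff 26.4
turn [0. 0. 9.] then shift [0.01 0.   0.02]
[ 0.37272783  0.16018329 -0.08618933]
```

Call:
jog_arm([
  [[0,0,0.75,0,0,0,0],[0,0,0.75,0,0,0,0],[0,0,0.75,0,0,0,0],[0,0,0.75,0,0,0,0],[0,0,0.75,0,0,0,0],[0,0,0.75,0,0,0,0],[0,0,0.75,0,0,0,0],[0,0,0.75,0,0,0,0],[0,0,0.75,0,0,0,0],[0,0,0.75,0,0,0,0],[0,0,0.75,0,0,0,0],[0,0,0.75,0,0,0,0],[0,0,0,0,0,0,0],[0,0,0,0,0,0,0],[0,0,0,0,0,0,0],[0,0,0,0,0,0,0]],
])

```text
clock: 34.62
tool_pos: [473.8, 2.6, 75.1]
orientation: [0.001, 0.763, 0.646, 0.002]
ft_force: [3.5, 4.7, -0.5]
grip_width: 15.5
finger_force: 25.8
```

```bash
python3 -c "
from h import *
plan((472.5,2,74,80.5));print(get_state()['moment'])"
```

```text
t 34.62 p [473.8   2.6  75.1] yaw 80.6 q [-0.16  0.43  0.11  2.13 -0.09  0.59 -0.15] F [ 3.5  4.7 -0.5] w 15.5 ff 25.8
turn [ 0.02 -0.01  0.01] then shift [-0.01 -0.02  0.02]
[ 0.84814327 -0.65323828 -0.03332602]
```

Call:
jog_arm([
  [[0,0,0,0,0,0,0.3],[0,0,0,0,0,0,0.6],[0,0,0,0,0,0,1],[0,0,0,0,0,0,1],[0,0,0,0,0,0,1],[0,0,0,0,0,0,1],[0,0,0,0,0,0,1],[0,0,0,0,0,-0.3,1],[0,0,0,0,0,-0.4,1],[0,0,0,0,0,-0.4,1],[0,0,0,0,0,-0.4,0],[0,0,0,0.5,0,0,0],[0,0,0,0.5,0,0,0],[0,0,0,0.5,0,0,0],[0,0,0,0.5,0,0,0],[0,0,0,0.5,0,0,0],[0,0,0,0.5,0,0,0],[0,0,0,0,0,0,0]],
])

```text
clock: 36.88
tool_pos: [501.7, 181.8, 164.7]
orientation: [-0.0, 0.762, 0.648, 0.0]
ft_force: [0.7, 0.4, -0.1]
grip_width: -0.1
finger_force: 0.0
```

```bash
python3 -c "
from h import *
t=lambda x,y:(150+x/2.7286-.3,95+y/2.727-.3)
s=lambda x,y:(190+x/2.854-.3,150+y/2.857-.3)
for z in (45,50,55,60):print(z,ray('top',t(596,347),z).round(1),ray('side',s(250,60),z).round(1))
plan((539,-37,165,80.5),(539,-37,85,80.5))
a=get_image('top');b=get_image('side')
r=lambda i:cv2.resize(i,(400,500),interpolation=cv2.INTER_CUBIC)
cv2.imwrite('pics/k2.png',np.hstack([r(a[200:285,318:386]),r(b[145:215,255:335])])[:,:,::-1])"
```

```text
45 [541.6 -40.4  45. ] [535.2 -47.8  45. ]
50 [540.7 -39.5  50. ] [535.4 -41.3  50. ]
55 [539.7 -38.6  55. ] [535.5 -34.7  55. ]
60 [538.8 -37.8  60. ] [535.7 -28.1  60. ]
t 36.88 p [501.7 181.8 164.7] yaw 80.7 q [-0.44  0.37  0.06  1.93 -0.03  0.84 -0.53] F [ 0.7  0.4 -0.1] w -0.1 ff 0.0
turn [-0.   -0.01  0.02] then shift [-3.49  1.22 -0.  ]
turn [0. 0. 0.] then shift [0.   0.   1.33]
```

View pics/k2.png

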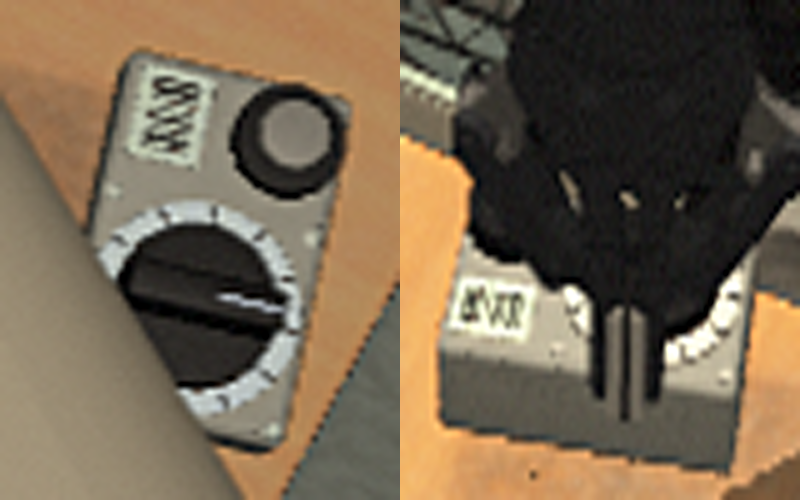

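The white line now points to image right, 90° clockwise (three clicks), and the button top is at about z = 52. Now the enter button.

Call:
jog_arm([
  [[0,0,0,-0.5,0.17,0,0],[0,0,0,-0.5,0.17,0,0],[0,0,0,-0.5,0.17,0,0],[0,0,0,-0.5,0.17,0,0],[0,0,0,-0.5,0.18,0,0],[0,0,0,-0.5,0.18,0,0],[0,0,0,-0.49,0.18,0,0],[0,0,0,0,0,0.3,0],[0,0,0,0,0,0.3,0],[0,0,0,0,0,0.3,0],[0,0,0,0,0,0.3,0],[0,0,0,0,0,0.2,0],[0,0,0,0,0,0,0],[0,0,0,0,0,0,0]],
])

```text
clock: 38.72
tool_pos: [539.7, -39.8, 81.1]
orientation: [0.0, 0.763, 0.646, 0.0]
ft_force: [0.6, 0.4, 0.1]
grip_width: -0.0
finger_force: 0.0
```

```bash
python3 -c "
from h import *
plan((538,-38,70,80.5))"
```

```text
t 38.73 p [539.7 -39.8  81.1] yaw 80.5 q [-0.07  0.51  0.12  1.96 -0.09  0.68 -0.06] F [0.6 0.4 0.1] w -0.0 ff 0.0
turn [ 0. -0. -0.] then shift [ 0.02 -0.03  0.18]
```

Call:
jog_arm([
  [[0,0,0,0.02,-0.02,0.1,0],[0,0,0,0,0,0.07,0],[0,0,0,0,0,0.04,0],[0,0,0,0,0,0.03,0],[0,0,0,0,0,0.03,0],[0,0,0,0,0,0,0]],
])

```text
clock: 39.48
tool_pos: [540.2, -38.8, 71.7]
orientation: [0.001, 0.764, 0.646, 0.002]
ft_force: [-19.3, 0.8, 63.7]
grip_width: 0.4
finger_force: 32.1
```

The force is high, so it has either bottomed out or hit the collar. I'll back off and look at force against depth.

Call:
jog_arm([
  [[0,0,0,0,0,-0.1,0],[0,0,0,0,0,0,0]],
])

```text
clock: 39.72
tool_pos: [539.8, -38.7, 72.6]
orientation: [0.001, 0.763, 0.646, 0.001]
ft_force: [-2.1, -1.1, 15.9]
grip_width: 0.1
finger_force: 8.0
```

Call:
jog_arm([
  [[0,0,0,0,0,-0.05,0],[0,0,0,0,0,0,0]],
])

```text
clock: 39.98
tool_pos: [539.7, -38.7, 74.4]
orientation: [0.001, 0.763, 0.646, 0.001]
ft_force: [2.4, -1.2, 3.8]
grip_width: -0.1
finger_force: 1.9
```

Call:
jog_arm([
  [[0,0,0,0,0,-0.05,0],[0,0,0,0,0,0,0]],
])

```text
clock: 40.22
tool_pos: [538.6, -38.3, 76.7]
orientation: [0.0, 0.763, 0.646, 0.0]
ft_force: [1.7, 0.1, 2.4]
grip_width: 0.1
finger_force: 1.3
```

```bash
python3 -c "
from h import *
plan((538,-38,75,80.5))
b=get_image('side')
cv2.imwrite('pics/e1.png',cv2.resize(b[130:210,250:340],(675,600),interpolation=cv2.INTER_CUBIC)[:,:,::-1])"
```

```text
t 40.23 p [538.6 -38.3  76.7] yaw 80.5 q [-0.08  0.52  0.12  1.97 -0.1   0.67 -0.06] F [1.7 0.1 2.4] w 0.1 ff 1.3
turn [ 0. -0. -0.] then shift [ 0.   -0.01  0.03]
```

The force curve of 2.4, 3.8, then 16 N between z = 76.7 and 72.6 fits a spring button that bottomed out, so it was pressed fully. Next the strip, approaching its +y end.

```bash
python3 -c "
from h import *
plan((538.6,-38.3,165,80.7),(710,91,165,80.7),(710,91,74,80.7),(677.7,-106.5,74,80.7))"
```

```text
t 40.27 p [538.5 -38.3  76.5] yaw 80.5 q [-0.08  0.52  0.12  1.97 -0.1   0.67 -0.06] F [ 2.5 -0.1  2.6] w 0.1 ff 1.3
turn [-0.   -0.   -0.02] then shift [-0.    0.   -1.47]
turn [0. 0. 0.] then shift [2.59 2.47 0.  ]
turn [0. 0. 0.] then shift [0.   0.   1.52]
turn [0. 0. 0.] then shift [-3.34  0.    0.  ]
```

Call:
jog_arm([
  [[0,0,0,0,0,-0.37,0],[0,0,0,0,0,-0.37,0],[0,0,0,0,0,-0.37,0],[0,0,0,0,0,-0.37,0],[0,0,0,0.37,0.35,0,0],[0,0,0,0.37,0.35,0,0],[0,0,0,0.37,0.35,0,0],[0,0,0,0.37,0.35,0,0],[0,0,0,0.37,0.35,0,0],[0,0,0,0.37,0.36,0,0],[0,0,0,0.37,0.36,0,0],[0,0,0,0,0,0.35,0],[0,0,0,0,0,0.35,0],[0,0,0,0,0,0.3,0],[0,0,0,0,0,0.2,0],[0,0,0,0,0,0,0],[0,0,0,0,0,0,0]],
])

```text
clock: 42.4
tool_pos: [710.8, 90.3, 94.2]
orientation: [0.0, 0.763, 0.646, 0.001]
ft_force: [0.5, -0.3, -0.3]
grip_width: 0.1
finger_force: 0.0
```

```bash
python3 -c "
from h import *
plan((710,91,74,80.7),(677.7,-106.5,74,80.7))"
```

```text
t 42.4 p [710.8  90.3  94.2] yaw 80.5 q [-0.23  0.74  0.11  1.48 -0.09  0.92 -0.27] F [ 0.5 -0.3 -0.3] w 0.1 ff 0.0
turn [ 0.01 -0.   -0.02] then shift [ 0.01 -0.02  0.34]
turn [0. 0. 0.] then shift [-3.34  0.    0.  ]
```

Call:
jog_arm([
  [[0,0,0,0,-0.01,0.15,0],[0,0,0,0,0,0.12,0],[0,0,0,0,0,0.07,0],[0,0,0,0,0,0,0],[0,0,0,-0.22,0,0,0],[0,0,0,-0.22,0,0,0],[0,0,0,-0.22,0,0,0],[0,0,0,-0.22,0,0,0],[0,0,0,-0.22,0,0,0],[0,0,0,-0.22,0,0,0],[0,0,0,-0.22,0,0,0],[0,0,0,-0.22,0,0,0],[0,0,0,-0.22,0,0,0],[0,0,0,-0.22,0,0,0],[0,0,0,-0.22,0,0,0],[0,0,0,-0.22,0,0,0],[0,0,0,-0.22,0,0,0],[0,0,0,-0.22,0,0,0],[0,0,0,-0.22,0,0,0],[0,0,0,0,0,0,0]],
])

```text
clock: 44.9
tool_pos: [676.4, -107.6, 72.9]
orientation: [0.0, 0.764, 0.645, -0.001]
ft_force: [0.4, 1.3, -0.2]
grip_width: 0.3
finger_force: 0.0
```

```bash
python3 -c "
from h import *
plan((677.7,-106.5,74,80.7))
a=cv2.imread('pics/side0.png');b=get_image('side')
r=lambda i:cv2.resize(i,(400,500),interpolation=cv2.INTER_CUBIC)
cv2.imwrite('pics/st.png',np.hstack([r(a[155:230,190:250]),r(b[155:230,190:250,::-1])]))"
```

```text
t 44.9 p [ 676.4 -107.6   72.9] yaw 80.3 q [ 0.04  0.72  0.11  1.58 -0.09  0.84  0.02] F [ 0.4  1.3 -0.2] w 0.3 ff 0.0
turn [-0.    0.01 -0.04] then shift [ 0.02  0.02 -0.02]
```

View pics/st.png

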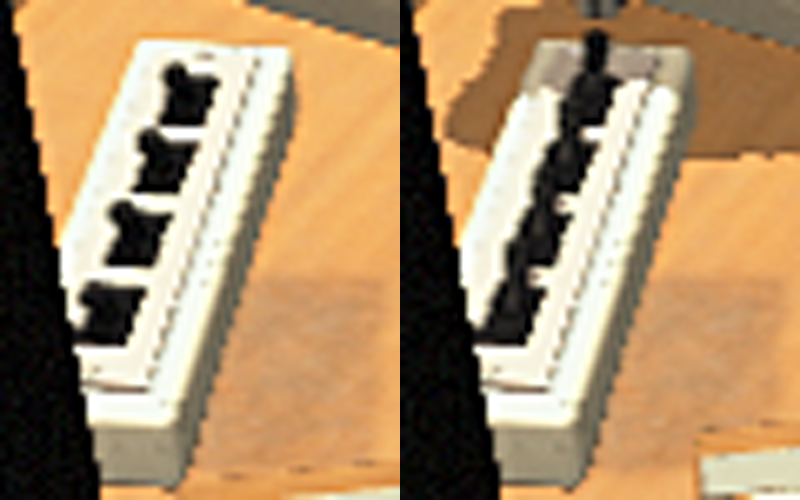

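All four levers now lean over to the −y side. Lifting away.

Call:
jog_arm([
  [[0,0,0,0,0,-0.3,0],[0,0,0,0,0,-0.5,0],[0,0,0,0,0,-0.5,0],[0,0,0,0,0,-0.5,0],[0,0,0,0,0,0,0],[0,0,0,0,0,0,0],[0,0,0,0,0,0,0]],
])

```text
clock: 45.82
tool_pos: [676.1, -104.3, 179.8]
orientation: [-0.001, 0.763, 0.646, -0.001]
ft_force: [-0.4, -0.8, -0.2]
grip_width: 0.0
finger_force: 0.0
```

```bash
python3 -c "
from h import *
plan()
parcels({'top':get_image('top'),'side':get_image('side')})
print(finish_job())"
```

```text
t 45.83 p [ 676.1 -104.3  179.8] yaw 80.5 q [ 0.03  0.6   0.12  1.53 -0.08  1.02  0.01] F [-0.4 -0.8 -0.2] w 0.0 ff 0.0
top L score 1.0 px (np.int64(0), np.int64(0)) moved mm [0. 0.]
top M score 0.9 px (np.int64(9), np.int64(15)) moved mm [-35.4 -20.6]
top S score 1.0 px (np.int64(0), np.int64(0)) moved mm [0. 0.]
side L score 1.0 px (np.int64(0), np.int64(0)) moved mm [0. 0.]
side M score 0.85 px (np.int64(17), np.int64(-8)) moved mm [-34.3 -20.7]
side S score 1.0 px (np.int64(0), np.int64(0)) moved mm [0. 0.]
the job is handed in; nothing more can be done
None
```

The job is handed in at 46 s with every step carried out (no verdict came back): all codes scanned in order, scanner back in its stand, knob three clicks clockwise, enter pressed (it briefly peaked at 64 N) and all four toggles off; I viewed 15 pictures, one over the limit of 14.

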